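# Set the airing timer and crack the bean canister

## Task

Wind the kitchen timer's key clockwise, in repeated part turns, all the way to its stop. Then take the steel canister's hinged lid by its bar handle, break it free from its sticky seal and hold it ajar with the front edge about 2 cm up, without ever swinging it wide. Finish still holding the lid there with the gripper, the timer wound and everything else on the bench left where it is.

Things in the scene. Friction and masses are not known exactly. Their poses are not given: they have to be found in the camera images.
- timer: Wind-up kitchen timer, white plastic dial with black tick marks, fixed to the bench: 92 mm wide at the foot, 80 mm at its flat top, 35 mm high. Origin: centre of its underside, on the bench; z up. It and the canister may each stand on either side.
- timer_key (a joint): Turn of the timer's steel winding key in rad; grows clockwise seen from above. Starts at 0 to 0.5, a hard stop at 3.0 is fully wound (2.8 counts). A weak spring (0.012 N m per rad) works against the winding but friction (0.06 N m) holds the key wherever it is let go.
- key_grip (a point): Point on the timer's vertical turning axis, 62 mm above the bench, at the height to grip the key; its frame turns with the key. The key is an upright wing 44 mm long (along the frame's x), 10 mm thick (along y), from 43 to 75 mm above the bench, so its lower edge is 8 mm above the dial's top; centred on the axis. Pinch it across its thickness.
- canister: Wide round brushed-steel canister, 116 mm diameter, on a 130 mm square steel plate 8 mm thick screwed to the bench. Origin: centre of the plate's underside; z up. The lid's hinge lies towards the frame's +x, the handle towards -x, the front. The lid's top is 134 mm above the bench when closed.
- lid_bar (a point): Middle of the bar handle, a round steel bar 12 mm in diameter and 60 mm clear between two posts, parallel to the hinge line (along the frame's y), its centre 30 mm above the lid's top and 40 mm in front of the canister's axis, 164 mm above the bench when closed. Moves and tilts with the lid. Gripped from above across its thickness it can roll between the pads.
- lid_hinge (a point): Fixed point in the middle of the hinge line, 66 mm behind the canister's axis (frame +x), 122 mm above the bench; the hinge line runs along the frame's y.
- lid (a joint): Opening of the wooden lid (122 mm disc, 12 mm thick, 0.17 to 0.38 kg) in rad: 0 closed, at most 1.0; the front edge rises 127 mm per rad. The seal sticks with a peak of some 14 N up at the bar, plus the weight (17 N in all), over the first 0.05 rad, then lets go; past 0.08 rad weight and drag (up to 6 N) remain. Grip the bar with 25 N or more. Let go, it falls shut.
- cup: White ceramic cup, 76 mm wide, 70 mm high; origin at the centre of its foot. Leave alone.
- tamper: Blue plastic tamper standing on its 58 mm disc, 82 mm high; origin at the centre of its foot. Leave alone.
- portafilter: Steel portafilter, 68 mm basket and a black handle to 178 mm along its +y, 34 mm high at most; origin under the basket. Leave alone.
- tray: Wooden tray 140 x 240 x 30 mm; origin under its centre. Leave alone.
- pitcher: Steel milk pitcher, 84 mm wide, 95 mm high, handle at +y; origin at the centre of its foot. Leave alone.
- jar: Small glass jar with a wooden cap, 72 mm wide, 110 mm high; it has no handle. Origin at the centre of its foot. Leave alone.
- spoon: Spoon lying on the bench; origin under its middle. Leave alone.
Not all that is in view belongs to the job. What is shaped like the canister but red is not meant.

How it is judged:
On the way, in this order (a step that is already met when the one before it is completed fails the run):
1. The timer's key is wound to its stop (2.8 rad or more) (value of joint timer_key above 2.8 rad), for 0.2 s.
2. The lid has come free of its seal and is held ajar by the gripper (value of joint lid above 0.08 rad and contact force between the fingers and lid above 0.5 N), for 0.2 s.
At the end, for the whole second after the job is handed in: The fingers hold the lid still and ajar at 0.08 to 0.30 rad (front edge about 10 to 38 mm up), nothing else on the bench props it, and the timer is still wound past 2.7 rad (all of step 2 and value of joint lid below 0.3 rad and value of joint timer_key above 2.7 rad and velocity of joint lid between -0.1 and 0.1 rad/s and contact force between lid and cup below 0.1 N and contact force between lid and tamper below 0.1 N and contact force between lid and portafilter below 0.1 N and contact force between lid and tray below 0.1 N and contact force between lid and pitcher below 0.1 N and contact force between lid and jar below 0.1 N and contact force between lid and spoon below 0.1 N); the arm keeps its last pose, push and grip.
It fails at once if The lid swings wide (past 0.45 rad, front edge about 55 mm up) (value of joint lid above 0.45 rad).
It fails at once if A bystander (cup, tamper, portafilter, tray, pitcher, jar, spoon) is shifted by more than 4 cm (distance of any of cup, tamper, portafilter, tray, pitcher, jar, spoon from where it was at the start of the episode above 0.04 m).
It fails at once if A standing bystander is tipped (more than 0.5 rad) (angle between any of cup, tamper, portafilter, pitcher, jar's own z axis and vertical above 0.5 rad).
It also fails if it takes over 70 s, if anything falls off the work surface, if the arm or the gripper's body presses on something with over 40 N, if the wrist force passes 120 N, or if a joint passes its speed limit or range.

## Robot

A 7-joint arm with a two-finger parallel gripper is mounted at the origin on the work surface. World frame = base frame: x ahead of the robot, y to its left, z up, the work surface at z = 0. Lengths are in m, angles in rad, forces in N, time in s.
With the tool pointing down it reaches from about 0.4 to 0.85 m from the base axis. Payload 4.5 kg.
Tool frame: the origin (TCP) lies on the centre line of the jaws, within the pads' length; the fingertips stand 14 mm ahead of it and the grasp point (between the pads) lies 5 mm behind it (r.tcp_to_tips is the z of the fingertips in the tool frame, in m); z points along the fingers, y is the direction in which the jaws open and shut (so a half turn about z gives the same grasp; the last joint's range is limited). The gripper opens to 88 mm and grips with 3 to 60 N. Pads are 18 mm wide; open, the fingers measure 123 mm over their backs; the gripper's body (75 mm by 187 mm) begins 45 mm behind the grasp point.
Start: joints at [-1.298, 0.689, -0.195, 1.565, 0.157, 0.902, -0.215], TCP at [0.148, 0.607, 0.231] pointing down, gripper open.
Joint ranges: [-3.01, 3.01], [-0.46, 2.08], [-1.47, 1.51], [0.13, 2.56], [-1, 4.14], [0.04, 2.09], [-2.66, 2.66]. Speed limits (rad/s): [2.57, 2.57, 3.14, 3.14, 3.14, 3.14, 3.14].

## Interface

Orientations are given as a unit quaternion [x, y, z, w].
In Python, from plant import r, viewer gives the robot as it stands.
- The arm moves only by the shell command python3 -m inch 'ROWS' [FORCE]. ROWS is JSON, a list of rows, each a list of 3 entries, a list of its own where there are three numbers: the closure, from 0 (fully open) to 1 (shut), then the shift along the tool's x, y, z in cm, then the turn about the tool's z in degrees. In form: [[fingers, [x, y, z], yaw], ...]. A call has 1 to 20 rows; each row is the pose to reach, as a shift and turn from the pose commanded when the call began, along the tool's axes at that moment; what a row does not reach only later rows make up. A row lasts 1/10 s, in which the tool goes at most 50 mm and 8.59 degrees, less where a joint would pass 70% of its speed; a pose out of reach is approached as far as the arm can. A call with a gripper value outside its range is refused whole. The fingers move at their own pace and stop on an object; FORCE is the grip in N (left out, the last holds). Time passes only in rows, so rows that repeat a pose let the fingers close. It gives the time, the measured TCP pose, the force and the opening at its end, in the units of the state.
- r.get_state(): the state, without advancing time (a new reading comes with each control period).
- viewer.snapshot(name): name is "side" or "top" or "wrist"; returns the picture (420x560x3 uint8, red, green, blue); there is no depth.
- viewer.camera_params(name): a dict with "intrinsics" (3x3 intrinsics, pixels), "world_to_cam" (4x4, takes a point from world to camera coordinates). Camera axes: x right, y up, looking along -z (the intrinsics and any distortion apply to the point x, -y, -z); pixel columns grow to the right and rows downward; lengths in m; the calibration is good to about 2 mm. A picture is of the moment at which its call begins: read the wrist's pose just before it. camera_params takes no time and is no camera call; for the wrist camera it gives the pose at the moment of the call.
- r.finish_job(): hands the job in, once; it reports no verdict.
Trained networks look in the newest picture that a camera, given by its name, has taken for a name from the list of things; names that differ only in an ending like _2 or _b are one class to them, and where a whole thing is asked for, a point or a joint stands for the part that bears it (a point fixed in the world has none). Each returns a list of dicts, best first, with "p" (0 to 1); they miss things now and then, are a little off and sometimes report something else, mostly with a low value. They report only what shows in the picture. A call takes as long as a camera call. They do not tell look-alikes from the thing itself.
- viewer.outline_of(camera, name): "pixels" (420x560 bool, what is visible of it) and "bbox" ([left, top, width, height] in pixels, round what is visible of it).
The state is a dict: "clock": time; "q": joint angles; "qd": joint speeds; "joint_torque": joint torques, N m; "tool_pos": TCP position; "eef_rot": TCP orientation; "contact_force": force on the tool from outside, world axes, zero at the start; "moment": the same for the moment, N m; "opening": opening from 0.0 (shut) to 1.0 (fully open).
Only numpy, scipy, OpenCV 4.12 (cv2) and the standard library are available. Lean on these libraries where they do the work, as an engineer would, in place of code of your own. Each camera call takes 0.05 s, during which the arm holds its last target.

## Working session

There is one attempt and no reset: what is moved stays moved. The work goes in short steps, Python scripts to look and compute and a shell command to move; the robot and the scene stay as the last step left them, time stands still between calls to the robot, and variables do not carry over. Pictures are saved under pics/ and viewed, and the job is handed in when it is done.

```bash
ls; mkdir -p pics
python3 - <<'E'
from plant import r, viewer
import cv2
for n in ("side","top","wrist"):
    im=viewer.snapshot(n); cv2.imwrite(f"pics/{n}0.png",im[:,:,::-1])
    p=viewer.camera_params(n); print(n,p)
print(r.get_state(), r.tcp_to_tips)
E
```

```text
pics
side {'intrinsics': array([[430.23287565,   0.        , 281.37268524],
       [  0.        , 430.23287565, 212.00886673],
       [  0.        ,   0.        ,   1.        ]]), 'world_to_cam': array([[ 0.88965973, -0.45661851, -0.00225886, -0.48670471],
       [ 0.24060285,  0.46456637,  0.85222553, -0.26136781],
       [-0.38809256, -0.75873423,  0.5231697 , -1.0299179 ],
       [ 0.        ,  0.        ,  0.        ,  1.        ]])}
top {'intrinsics': array([[434.92819366,   0.        , 269.06388247],
       [  0.        , 434.92819366, 208.82842517],
       [  0.        ,   0.        ,   1.        ]]), 'world_to_cam': array([[-1.68618574e-02, -9.99857196e-01,  1.12491490e-03,
         5.33664483e-02],
       [ 9.83411913e-01, -1.63812803e-02,  1.80645132e-01,
        -5.73539984e-01],
       [-1.80600907e-01,  4.15226716e-03,  9.83547696e-01,
        -1.31971895e+00],
       [ 0.00000000e+00,  0.00000000e+00,  0.00000000e+00,
         1.00000000e+00]])}
wrist {'intrinsics': array([[365.67462081,   0.        , 277.73698384],
       [  0.        , 365.67462081, 210.8108179 ],
   
[... 308 characters left out ...]
])}
{'clock': 0.15, 'q': array([-1.29820414,  0.68976657, -0.19453338,  1.56606414,  0.1573353 ,
        0.90250555, -0.2150864 ]), 'qd': array([-0.00060265, -0.00157309,  0.00139232, -0.00476176, -0.00097058,
        0.00088314, -0.00058134]), 'joint_torque': array([-1.61603104e-03, -5.27869356e+01, -1.26862463e+00, -1.53587812e+01,
       -5.25475445e-02,  3.97503114e-03,  1.10672868e-04]), 'tool_pos': array([0.14776017, 0.60679782, 0.23042081]), 'eef_rot': array([ 1.19062737e-01,  9.92886503e-01, -6.74972376e-04, -1.80045008e-05]), 'contact_force': array([-0.56799448, -0.5885455 ,  0.22360495]), 'moment': array([-0.03295591, -0.01792198,  0.04067242]), 'opening': 0.9978586900361877} 0.014
```

View pics/top0.png

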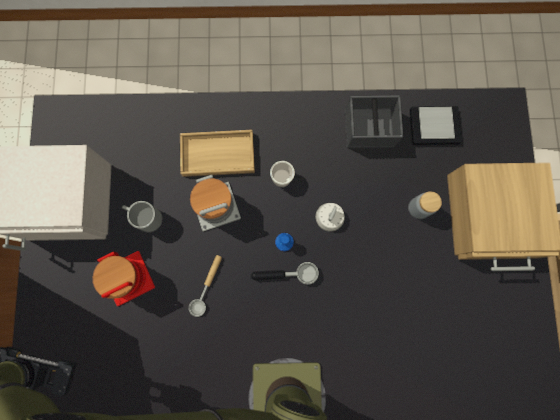

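View pics/side0.png

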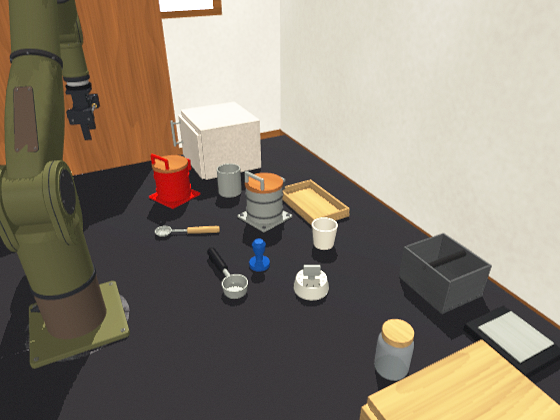

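Run:
```python
from plant import r, viewer
for c in ("top","side"):
  for n in ("timer","timer_key","canister","lid","lid_bar","jar"):
    print(c,n,[(round(d["p"],2),d["bbox"]) for d in viewer.outline_of(c,n)])
```

```text
top timer [(0.94, [317.0, 199.3, 25.0, 29.4])]
top timer_key [(0.45, [190.7, 172.5, 43.3, 45.6])]
top canister [(0.86, [190.0, 174.9, 50.1, 56.5]), (0.76, [91.3, 252.3, 62.4, 54.8])]
top lid [(0.94, [190.1, 173.2, 43.0, 44.6]), (0.71, [93.4, 253.6, 43.6, 44.5]), (0.6, [329.0, 211.6, 8.6, 9.9])]
top lid_bar [(0.85, [192.4, 175.0, 38.7, 41.7]), (0.58, [93.9, 251.1, 43.3, 47.9])]
top jar [(0.65, [407.8, 192.6, 32.6, 26.3])]
side timer [(0.71, [296.4, 263.2, 33.1, 39.9])]
side timer_key [(0.46, [303.9, 266.0, 19.9, 13.5])]
side canister [(0.73, [239.1, 172.8, 52.7, 60.6]), (0.72, [147.2, 156.9, 52.4, 50.3]), (0.31, [242.8, 174.6, 42.7, 19.4])]
side lid [(0.89, [150.9, 156.0, 39.6, 21.6]), (0.79, [245.5, 170.0, 36.0, 18.9])]
side lid_bar [(0.85, [153.9, 154.7, 37.8, 19.1]), (0.8, [244.6, 171.4, 41.2, 20.7])]
side jar [(0.84, [376.2, 320.6, 38.9, 57.9])]
```

The canister has one look-alike: the steel one at top (212,200) / side (265,200), and the red one at top (117,277) / side (172,180). The steel one is the target. There is only one timer, at top (330,217). I'll check both in crops.

Run:
```python
import cv2,numpy as np
t=cv2.imread("pics/top0.png");s=cv2.imread("pics/side0.png")
f=lambda im,x,y,w,h:cv2.resize(im[y:y+h,x:x+w],(390,290),interpolation=cv2.INTER_CUBIC)
a=np.vstack([np.hstack([f(t,170,160,94,70),f(t,300,184,67,50)]),np.hstack([f(s,220,160,94,70),f(s,280,250,67,50)])])
cv2.imwrite("pics/crop0.png",a)
```

```text
(no output)
```

View pics/crop0.png

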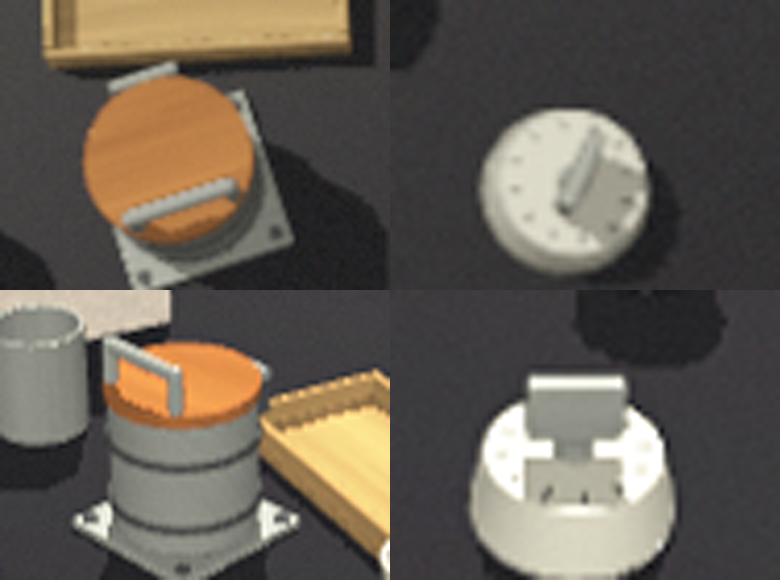

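```bash
cat > h.py <<'E'
import numpy as np
from plant import r, viewer
def back(cam,u,v,z,P=None):
    P=P or viewer.camera_params(cam);K=P["intrinsics"];T=P["world_to_cam"]
    d=np.array([(u-K[0,2])/K[0,0],-(v-K[1,2])/K[1,1],-1.])
    R=T[:3,:3];c=-R.T@T[:3,3];w=R.T@d
    return c+w*(z-c[2])/w[2]
def proj(cam,p,P=None):
    P=P or viewer.camera_params(cam);K=P["intrinsics"];T=P["world_to_cam"]
    q=T[:3,:3]@np.asarray(p)+T[:3,3]
    return np.array([K[0,0]*q[0]/-q[2]+K[0,2],K[1,1]*-q[1]/-q[2]+K[1,2]])
E
python3 - <<'E'
from h import *
for nm,a,b,z in (("bar",(202.5,213),(225.4,205.3),.168),("key",(330.9,218.4),(336.1,207.2),.075)):
    A=back("top",*a,z);B=back("top",*b,z);print(nm,A,B,(A+B)/2,np.degrees(np.arctan2(*(B-A)[1::-1])),np.linalg.norm(A-B))
def cen(c,n):
    m=viewer.outline_of(c,n)[0]["pixels"];v,u=np.nonzero(m);return u.mean(),v.mean()
u=cen("top","timer");print("timer",back("top",*u,.02))
u=cen("top","lid");print("lid",back("top",*u,.134))
s=r.get_state();from scipy.spatial.transform import Rotation as R
print(R.from_quat(s["eef_rot"]).as_matrix().round(3))
E
```

```text
bar [0.54407646 0.23599203 0.168     ] [0.56554872 0.17012901 0.168     ] [0.55481259 0.20306052 0.168     ] -71.94331472757911 0.06927478309668902
key [ 0.53692861 -0.14664096  0.075     ] [ 0.57184048 -0.16427852  0.075     ] [ 0.55438454 -0.15545974  0.075     ] -26.803018965692264 0.03911421526900917
timer [ 0.55348876 -0.15114949  0.02      ]
lid [0.59756618 0.21684333 0.134     ]
[[-0.972  0.237  0.   ]
 [ 0.237  0.972  0.   ]
 [-0.     0.    -1.   ]]
```

```bash
python3 -m inch '[[0,[-10,-8,-3],0],[0,[-31.8,-23.9,-3],0],[0,[-31.8,-23.9,-3],0],[0,[-31.8,-23.9,-3],0],[0,[-31.8,-23.9,-3],0],[0,[-31.8,-23.9,-3],0],[0,[-31.8,-23.9,-3],0],[0,[-31.8,-23.9,-3],0],[0,[-57.4,-64.2,-3],13],[0,[-57.4,-64.2,-3],13],[0,[-57.4,-64.2,-3],13],[0,[-57.4,-64.2,-3],13],[0,[-57.4,-64.2,-3],13],[0,[-57.4,-64.2,-3],13],[0,[-57.4,-64.2,-3],13],[0,[-57.4,-64.2,-3],13],[0,[-57.4,-64.2,-3],13],[0,[-57.4,-64.2,-3],13],[0,[-57.4,-64.2,-3],13],[0,[-57.4,-64.2,-3],13]]' 30
python3 - <<'E'
from h import *
import cv2
from scipy.spatial.transform import Rotation as R
s=r.get_state();print(s["tool_pos"],s["q"].round(2),R.from_quat(s["eef_rot"]).as_matrix().round(3))
im=viewer.snapshot("wrist");cv2.imwrite("pics/w1.png",im[:,:,::-1])
for n in ("timer","timer_key"):
    print(n,[(round(d["p"],2),d["bbox"]) for d in viewer.outline_of("wrist",n)])
print(proj("wrist",[.554,-.152,.075]))
E
```

```text
clock: 2.85
tool_pos: [0.5535, -0.1521, 0.2608]
eef_rot: [0.231, 0.973, 0.0, -0.0]
contact_force: [0.4, 0.5, 0.1]
opening: 1.005
[ 0.55350248 -0.15206092  0.26079786] [ 0.3   0.59 -0.19  1.69  0.13  0.88  1.16] [[-0.893  0.45  -0.   ]
 [ 0.45   0.893  0.001]
 [ 0.001  0.001 -1.   ]]
timer [(0.66, [236.9, 126.7, 79.5, 87.1])]
timer_key [(0.79, [271.7, 156.5, 14.5, 52.5]), (0.38, [238.3, 127.2, 78.1, 85.6])]
[275.95094553 183.8782357 ]
```

View pics/w1.png

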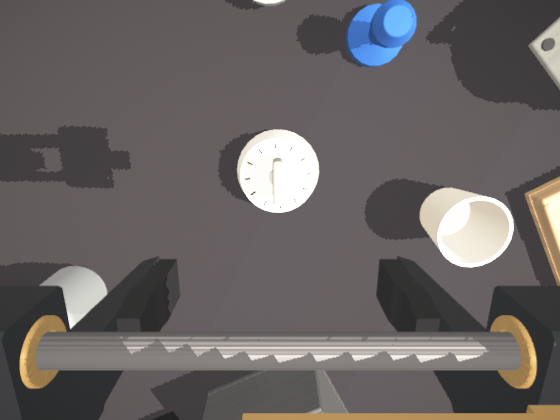

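Run:
```python
from h import *
import cv2
im=cv2.imread("pics/w1.png")
cv2.imwrite("pics/w1c.png",cv2.resize(im[120:220,230:330],(600,600),interpolation=cv2.INTER_CUBIC))
o=viewer.outline_of("wrist","timer_key")[0]["pixels"].astype(np.uint8)
c=cv2.minAreaRect(np.argwhere(o)[:,::-1].astype(np.float32));print(c)
```

```text
((277.0, 181.0), (46.0, 16.0), 90.0)
```

View pics/w1c.png

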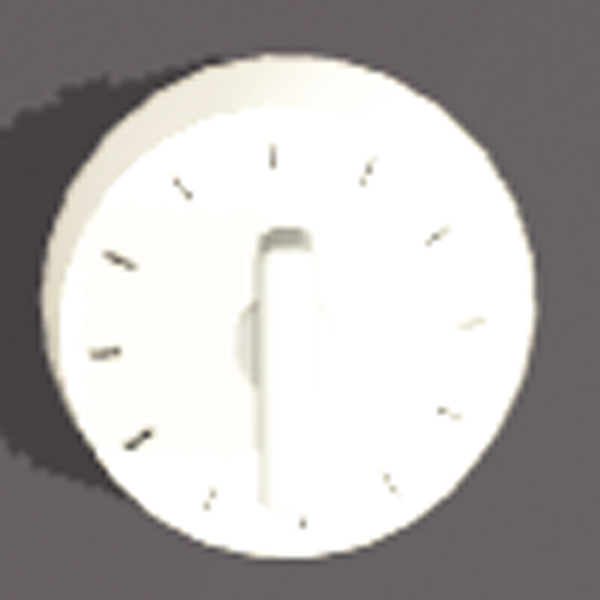

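Run:
```python
from h import *
print(back("wrist",278,183.3,.075),back("wrist",277.8,176.7,.035))
A=back("wrist",230+288/6,120+250/6,.075);B=back("wrist",230+288/6,120+510/6,.075)
print(np.linalg.norm(A-B),np.degrees(np.arctan2(*(A-B)[1::-1])))
s=r.get_state();from scipy.spatial.transform import Rotation as R
M=R.from_quat(s["eef_rot"]).as_matrix();c=(A+B)/2
print((M.T@(np.array([c[0],c[1],.062])-s["tool_pos"]))*100)
```

```text
[ 0.55445008 -0.15021874  0.075     ] [ 0.55603223 -0.15118427  0.035     ]
0.04219797394425974 153.51001976599105
[-0.1278145   0.0226209  19.91542738]
```

Run:
```python
from h import *
A=back("wrist",230+288/6,120+250/6,.075);B=back("wrist",230+288/6,120+510/6,.075)
c=(A+B)/2
s=r.get_state();from scipy.spatial.transform import Rotation as R
M=R.from_quat(s["eef_rot"]).as_matrix()
print(A,B,c,s["tool_pos"],M)
```

```text
[ 0.53592896 -0.14098849  0.075     ] [ 0.57369667 -0.15981053  0.075     ] [ 0.55481281 -0.15039951  0.075     ] [ 0.55359067 -0.15021705  0.26115467] [[-8.94877833e-01  4.46311160e-01 -1.13457512e-04]
 [ 4.46310875e-01  8.94877497e-01  9.31754824e-04]
 [ 5.17383151e-04  7.83169416e-04 -9.99999559e-01]]
```

```bash
python3 -m inch '[[0,[-0.1,0,5],0],[0,[-0.1,0,10],0],[0,[-0.1,0,14],0],[0,[-0.1,0,17],0],[0,[-0.1,0,19],0],[0,[-0.1,0,20.2],0],[0,[-0.1,0,20.2],0],[0,[-0.1,0,20.2],0]]' 30
python3 - <<'E'
from h import *
import cv2
im=viewer.snapshot("wrist");cv2.imwrite("pics/w2.png",im[:,:,::-1])
print(r.get_state()["tool_pos"])
E
```

```text
clock: 3.85
tool_pos: [0.5552, -0.1523, 0.0598]
eef_rot: [0.23, 0.973, 0.0, 0.001]
contact_force: [-0.8, 0.7, 0.6]
opening: 1.0
[ 0.5555304  -0.1525379   0.06019841]
```

View pics/w2.png

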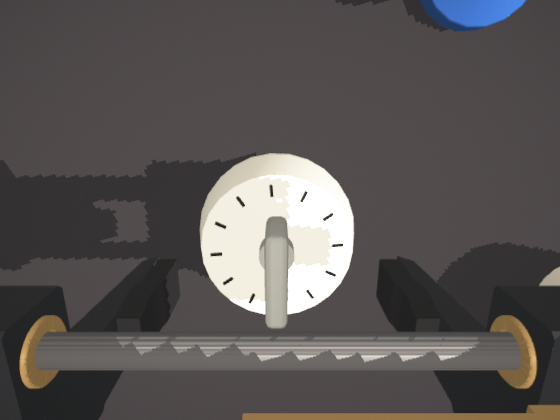

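```bash
python3 -m inch '[[1,[0,0,0.2],0],[1,[0,0,0.2],0],[1,[0,0,0.2],0],[1,[0,0,0.2],0],[1,[0,0,0.2],0],[1,[0,0,0.2],0],[1,[0,0,0.2],0],[1,[0,0,0.2],0]]' 40
```

```text
clock: 4.7
tool_pos: [0.5545, -0.1527, 0.0569]
eef_rot: [0.231, 0.973, 0.0, -0.0]
contact_force: [1.3, -0.8, 0.6]
opening: 0.295
```

```bash
python3 -m inch '[[1,[0,0,0.1],0],[1,[0,0,0.1],0],[1,[0,0,0.1],0],[1,[0,0,0.1],0],[1,[0,0,0.1],0],[1,[0,0,0.1],0]]' 40
```

```text
clock: 5.3
tool_pos: [0.5545, -0.1527, 0.0559]
eef_rot: [0.231, 0.973, 0.0, -0.0]
contact_force: [-0.8, -0.5, -0.7]
opening: 0.106
```

```bash
python3 -m inch '[[1,[0,0,-0.1],0],[1,[0,0,-0.1],6],[1,[0,0,-0.1],13],[1,[0,0,-0.1],20],[1,[0,0,-0.1],27],[1,[0,0,-0.1],34],[1,[0,0,-0.1],40],[1,[0,0,-0.1],40],[1,[0,0,-0.1],40]]' 40
python3 - <<'E'
from h import *
import cv2
im=viewer.snapshot("wrist");cv2.imwrite("pics/w3.png",im[:,:,::-1])
s=r.get_state();print(s["tool_pos"],s["moment"],s["q"])
E
```

```text
clock: 6.2
tool_pos: [0.5547, -0.1524, 0.056]
eef_rot: [0.548, 0.836, 0.0, -0.0]
contact_force: [4.7, -0.6, -18.5]
opening: 0.106
[ 0.55469921 -0.15238044  0.05601658] [-0.30967141 -0.83508867 -0.02108087] [ 0.16687447  0.88249417  0.03690471  1.84713223 -0.07201911  0.41352412
  0.6656801 ]
```

View pics/w3.png

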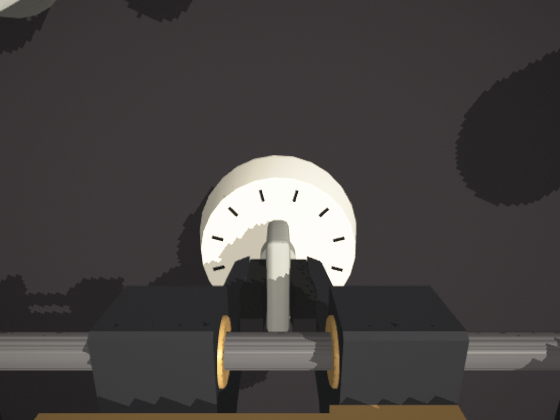

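```bash
python3 -m inch '[[1,[0,0,0.1],6],[1,[0,0,0.1],13],[1,[0,0,0.1],20],[1,[0,0,0.1],27],[1,[0,0,0.1],34],[1,[0,0,0.1],41],[1,[0,0,0.1],48],[1,[0,0,0.1],55],[1,[0,0,0.1],62],[1,[0,0,0.1],69],[1,[0,0,0.1],76],[1,[0,0,0.1],83],[1,[0,0,0.1],90],[1,[0,0,0.1],90],[1,[0,0,0.1],90]]' 40
python3 - <<'E'
from h import *
import cv2
im=viewer.snapshot("wrist");cv2.imwrite("pics/w4.png",im[:,:,::-1])
s=r.get_state();print(s["tool_pos"],s["moment"],s["q"])
E
```

```text
clock: 7.75
tool_pos: [0.5556, -0.1528, 0.056]
eef_rot: [0.979, 0.204, 0.001, 0.0]
contact_force: [4.7, -2.6, -13.3]
opening: 0.107
[ 0.55557774 -0.15274643  0.05598705] [-0.54852373 -0.85962599 -0.02767431] [-0.03369355  0.92889579  0.39555259  1.85711667 -0.70358368  0.49759175
 -0.30839772]
```

View pics/w4.png

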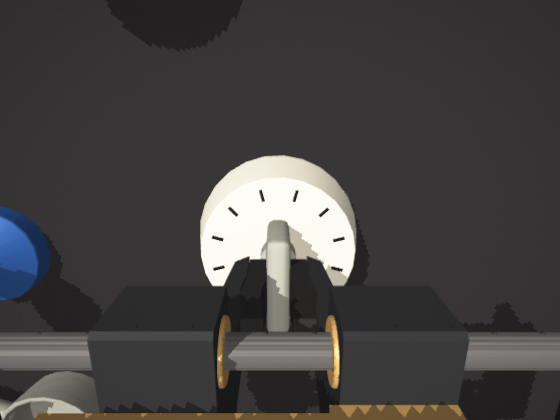

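```bash
python3 -m inch '[[1,[0,0,0.1],6],[1,[0,0,0.1],12],[1,[0,0,0.1],12],[1,[0,0,0.1],12]]' 40
python3 -c "
from h import *
s=r.get_state();print(s['moment'],s['q'][6],s['joint_torque'][6])"
python3 -m inch '[[1,[0,0,0],5],[1,[0,0,0],10],[1,[0,0,0],10],[1,[0,0,0],10]]' 40
python3 -c "
from h import *
s=r.get_state();print(s['moment'],s['q'][6],s['joint_torque'][6])"
```

```text
clock: 8.2
tool_pos: [0.5556, -0.1529, 0.0559]
eef_rot: [0.995, 0.101, 0.001, 0.0]
contact_force: [4.5, -2.1, -1.6]
opening: 0.114
[-0.37731618 -0.55892497 -0.02142821] -0.4489389176073994 0.00044112281102570705
clock: 8.6
tool_pos: [0.5556, -0.153, 0.0558]
eef_rot: [1.0, 0.013, 0.001, 0.0]
contact_force: [4.0, -1.0, 0.8]
opening: 0.107
[-0.32662752 -0.66505812  0.04197646] -0.5711277152755527 0.004045730747748166
```

```bash
for i in 1; do python3 -m inch '[[1,[0,0,0],5],[1,[0,0,0],10],[1,[0,0,0],10],[1,[0,0,0],10]]' 40; done
python3 - <<'E'
from h import *
import cv2
im=viewer.snapshot("wrist");cv2.imwrite("pics/w5.png",im[:,:,::-1])
s=r.get_state();print(s["tool_pos"],s["moment"],s["q"],s["joint_torque"][6])
E
```

```text
clock: 9.0
tool_pos: [0.5556, -0.1531, 0.0558]
eef_rot: [0.997, -0.074, 0.001, 0.0]
contact_force: [4.3, -1.5, 5.4]
opening: 0.108
[ 0.55554425 -0.15312205  0.05577455] [-0.29336869 -0.77377905 -0.00444692] [-0.10587233  0.9644694   0.53579878  1.86132789 -0.88760665  0.57154958
 -0.69850823] 0.04289972595870495
```

View pics/w5.png

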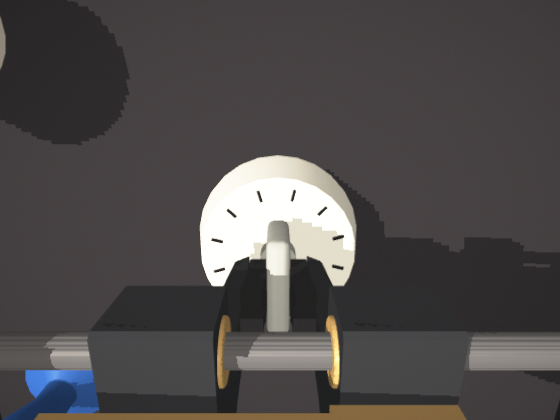

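```bash
python3 -m inch '[[1,[0,0,-0.05],5],[1,[0,0,-0.05],10],[1,[0,0,-0.05],10],[1,[0,0,-0.05],10]]' 40
python3 - <<'E'
from h import *
import cv2
im=viewer.snapshot("wrist");cv2.imwrite("pics/w6.png",im[:,:,::-1])
s=r.get_state();print(s["tool_pos"],s["moment"],s["q"],s["joint_torque"][6])
E
```

```text
clock: 9.45
tool_pos: [0.5555, -0.1532, 0.0558]
eef_rot: [0.987, -0.16, 0.001, 0.001]
contact_force: [4.9, -2.5, 2.9]
opening: 0.113
[ 0.55551875 -0.15314317  0.05580827] [-0.56629288 -0.93628914  0.72778615] [-0.12266956  0.97431609  0.56879066  1.86169978 -0.92277316  0.59191758
 -0.83905816] -0.7175054401159286
```

View pics/w6.png

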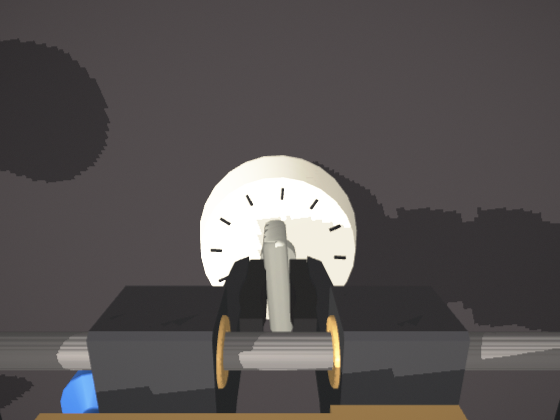

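```bash
python3 -m inch '[[1,[0,0,0],-3],[0.6,[0,0,0],-3],[0.6,[0,0,0],-3],[0.6,[0,0,0],-3],[0.6,[0,0,0],-3],[0.6,[0,0,-2],-3],[0.6,[0,0,-6],-3],[0.6,[0,0,-11],-3],[0.6,[0,0,-16],-3],[0.6,[0,0,-20],-3],[0.6,[0,0,-20],-3]]' 40
python3 - <<'E'
from h import *
import cv2
im=viewer.snapshot("wrist");cv2.imwrite("pics/w7.png",im[:,:,::-1])
im=viewer.snapshot("top");cv2.imwrite("pics/t7.png",im[:,:,::-1])
s=r.get_state();print(s["tool_pos"],s["q"])
A=0
E
```

```text
clock: 10.6
tool_pos: [0.5567, -0.1547, 0.2607]
eef_rot: [0.991, -0.137, 0.005, 0.001]
contact_force: [-0.1, -0.3, -0.1]
opening: 0.401
[ 0.55440468 -0.15230463  0.25572952] [-0.25876947  0.72832183  0.83285656  1.72078638 -0.63423741  0.98346754
 -1.02879466]
```

View pics/w7.png

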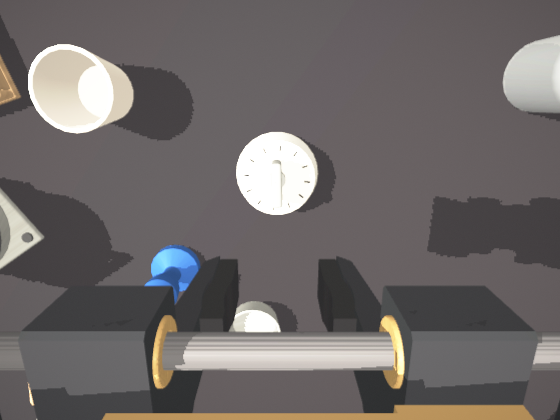

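```bash
python3 -m inch '[[0,[0,0,-4],-8],[0,[-1,-4,-4],-16],[0,[-2,-7,-4],-24],[0,[-3,-10,-4],-32],[0,[-4,-13,-4],-40],[0,[-5,-17,-4],-48],[0,[-6,-21,-4],-56],[0,[-7,-25,-4],-64],[0,[-8,-29,-4],-72],[0,[-9.6,-34.3,-4],-80],[0,[-9.6,-34.3,-4],-88],[0,[-9.6,-34.3,-4],-96],[0,[-9.6,-34.3,-4],-104],[0,[-9.6,-34.3,-4],-112],[0,[-9.6,-34.3,-4],-120],[0,[-9.6,-34.3,-4],-124],[0,[-9.6,-34.3,-4],-124],[0,[-9.6,-34.3,-4],-124],[0,[-9.6,-34.3,-4],-124]]' 40
python3 - <<'E'
from h import *
import cv2
from scipy.spatial.transform import Rotation as R
s=r.get_state();P=viewer.camera_params("wrist");im=viewer.snapshot("wrist");cv2.imwrite("pics/w8.png",im[:,:,::-1])
print(s["tool_pos"],s["q"].round(2),s["clock"],R.from_quat(s["eef_rot"]).as_matrix().round(3))
for z,p in ((.170,[.5548,.203]),): print(proj("wrist",p+[z],P))
import pickle;pickle.dump((P,s),open("w8.pkl","wb"))
E
```

```text
clock: 12.6
tool_pos: [0.5544, 0.2034, 0.2946]
eef_rot: [0.586, 0.81, -0.001, -0.001]
contact_force: [-0.1, 0.8, -1.1]
opening: 1.001
[0.55435142 0.20344698 0.29464138] [-0.59  0.58  0.28  1.6  -0.18  0.98  0.07] 12.6 [[-0.313  0.95  -0.002]
 [ 0.95   0.313 -0.   ]
 [ 0.    -0.002 -1.   ]]
[278.64399871 199.92606055]
```

View pics/w8.png

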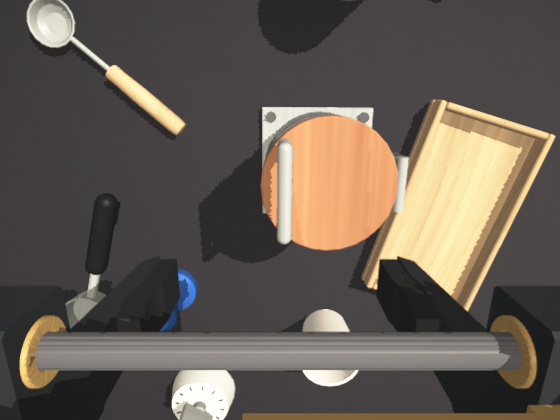

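Run:
```python
from h import *
import cv2,pickle
im=cv2.imread("pics/w8.png")
cv2.imwrite("pics/w8c.png",cv2.resize(im[130:255,250:345],(570,750)[:2],interpolation=cv2.INTER_CUBIC)[:600])
P,s=pickle.load(open("w8.pkl","rb"))
from scipy.spatial.transform import Rotation as R
M=R.from_quat(s["eef_rot"]).as_matrix()
A=back("wrist",285.5,141,.164,P);B=back("wrist",285,243,.164,P)
print(A,B,np.linalg.norm(A-B),np.degrees(np.arctan2(*(A-B)[1::-1])),100*M.T@((A+B)/2-s["tool_pos"]))
s=r.get_state();print(s["tool_pos"])
```

```text
[0.54555633 0.24777749 0.164     ] [0.57212439 0.16759429 0.164     ] 0.08447016088759876 108.3322012360691 [ 0.26117681  0.58203383 13.06315084]
[0.55449039 0.20348645 0.29487983]
```

View pics/w8c.png

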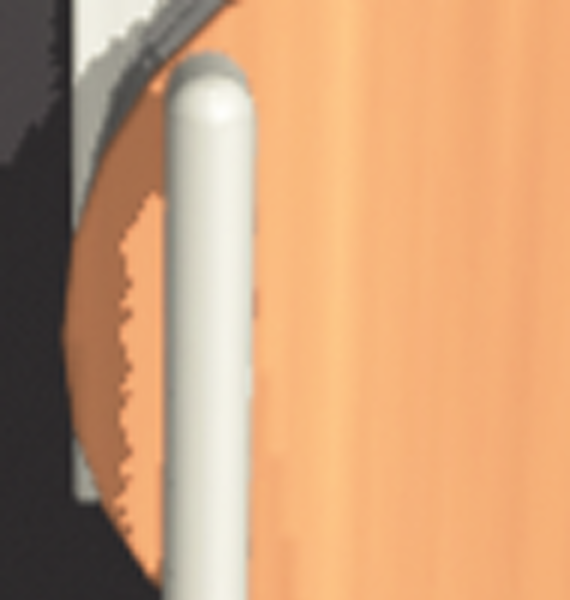

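```bash
python3 -m inch '[[0,[0.2,0.55,3],0],[0,[0.2,0.55,6],0],[0,[0.2,0.55,9],0],[0,[0.2,0.55,11],0],[0,[0.2,0.55,12.5],0],[0,[0.2,0.55,13.4],0],[0,[0.2,0.55,13.4],0],[0,[0.2,0.55,13.4],0],[0,[0.2,0.55,13.4],0]]' 45
python3 - <<'E'
from h import *
import cv2
im=viewer.snapshot("wrist");cv2.imwrite("pics/w9.png",im[:,:,::-1])
s=r.get_state();print(s["tool_pos"],s["q"])
E
```

```text
clock: 13.55
tool_pos: [0.5601, 0.2073, 0.1625]
eef_rot: [0.586, 0.811, 0.001, 0.0]
contact_force: [0.5, 0.4, 1.2]
opening: 0.998
[0.56009684 0.20733841 0.16246108] [-0.55678856  0.74964702  0.220735    1.73336337 -0.23870209  0.68292582
  0.11195156]
```

View pics/w9.png

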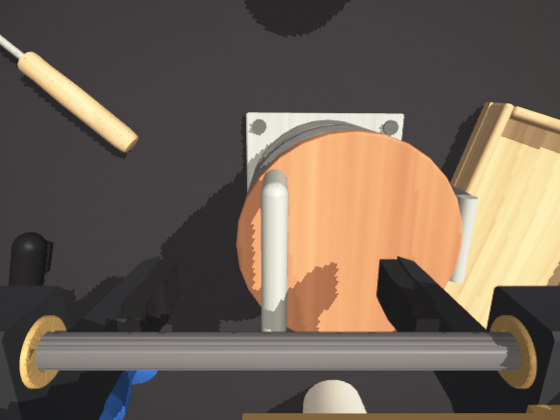

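```bash
python3 -m inch '[[0,[0,-0.15,0.3],0],[0.5,[0,-0.15,0.3],0],[1,[0,-0.15,0.3],0],[1,[0,-0.15,0.3],0],[1,[0,-0.15,0.3],0],[1,[0,-0.15,0.3],0],[1,[0,-0.15,0.3],0],[1,[0,-0.15,0.3],0],[1,[0,-0.15,0.3],0],[1,[0,-0.15,0.3],0],[1,[0,-0.15,0.3],0],[1,[0,-0.15,0.3],0],[1,[0,-0.15,0.3],0],[1,[0,-0.15,0.3],0],[1,[0,-0.15,0.3],0]]' 50
python3 - <<'E'
from h import *
import cv2
im=viewer.snapshot("wrist");cv2.imwrite("pics/w10.png",im[:,:,::-1])
s=r.get_state();print(s["tool_pos"],s["q"])
E
```

```text
clock: 15.1
tool_pos: [0.5585, 0.2068, 0.1586]
eef_rot: [0.586, 0.811, 0.0, 0.0]
contact_force: [2.0, 1.3, -2.1]
opening: 0.09
[0.55855452 0.2067718  0.15857097] [-0.55591016  0.75343735  0.21842368  1.74057737 -0.24011151  0.6725609
  0.11332447]
```

View pics/w10.png

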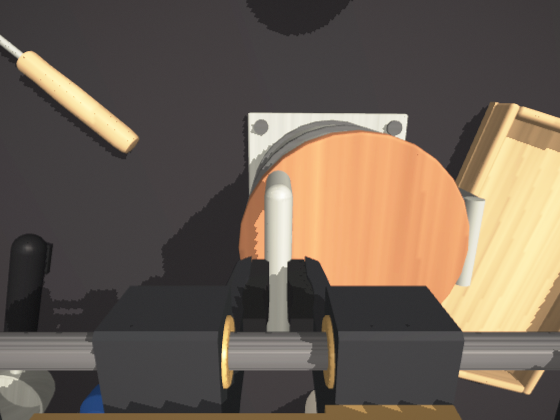

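```bash
python3 -m inch '[[1,[0,0,-0.1],0],[1,[0,0.05,-0.2],0],[1,[0,0.05,-0.2],0]]' 55
```

```text
clock: 15.45
tool_pos: [0.5587, 0.2069, 0.1624]
eef_rot: [0.586, 0.811, 0.001, -0.0]
contact_force: [-0.7, 0.2, 9.6]
opening: 0.004
```

```bash
python3 -m inch '[[1,[0,0.05,-0.1],0],[1,[0,0.1,-0.2],0],[1,[0,0.1,-0.2],0]]' 55
```

```text
clock: 15.75
tool_pos: [0.5588, 0.2069, 0.1626]
eef_rot: [0.586, 0.811, -0.001, -0.0]
contact_force: [-1.0, -0.2, 3.5]
opening: 0.009
```

Run:
```python
from h import *
import cv2
im=viewer.snapshot("wrist");cv2.imwrite("pics/w11.png",im[:,:,::-1])
im=viewer.snapshot("side");cv2.imwrite("pics/s11.png",cv2.resize(im[130:250,200:340,::-1],(700,600),interpolation=cv2.INTER_CUBIC))
s=r.get_state();print(s["tool_pos"],s["opening"],s["contact_force"])
print(proj("side",s["tool_pos"]))
```

```text
[0.55877615 0.20690317 0.16258836] 0.006365296111432727 [-1.60319252 -0.1592074   3.41637247]
[253.8278356  176.85234848]
```

View pics/w11.png

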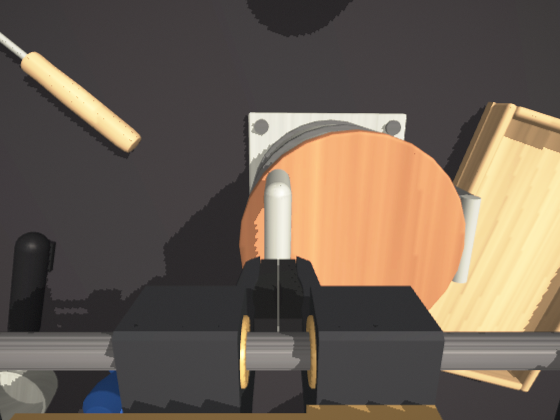

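View pics/s11.png

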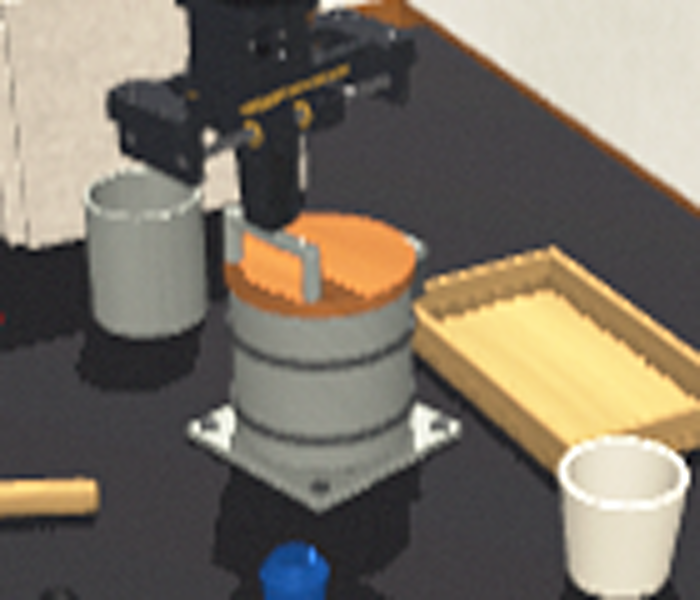

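Run:
```python
from h import *
import cv2
A=np.array([.5469,.2477,0]);B=np.array([.5729,.1682,0])
for z in (.144,.164,.170):
    for p in (A,B):
        q=p+[0,0,z];u=proj("side",q);t=proj("top",q);print(z,u.round(1),((u-[200,130])*5).round(0),"top",t.round(1),"wrist",proj("wrist",q).round(1))
s=r.get_state()
for dz in (-.014,0,.01): 
    u=proj("side",s["tool_pos"]+[0,0,dz]);print(dz,(u-[200,130])*5)
T=cv2.imread("pics/side0.png");cv2.imwrite("pics/s0c.png",cv2.resize(T[130:250,200:340],(700,600),interpolation=cv2.INTER_CUBIC))
```

```text
0.144 [245.3 177.7] [227. 239.] top [199.7 213.5] wrist [281.4 171.7]
0.144 [263.5 186.5] [318. 283.] top [226.9 204.4] wrist [280.4 322.9]
0.164 [245. 172.] [225. 210.] top [198.7 212.3] wrist [281.8 180.6]
0.164 [263.4 180.6] [317. 253.] top [226.2 203.1] wrist [280.6 346.6]
0.17 [244.9 170.3] [225. 201.] top [198.3 212. ] wrist [281.9 183.7]
0.17 [263.3 178.9] [317. 244.] top [226.  202.7] wrist [280.7 354.7]
-0.014 [269.95121011 254.58823133]
0 [269.13917799 234.26174242]
0.01 [268.55361033 219.60402824]
```

View pics/s0c.png

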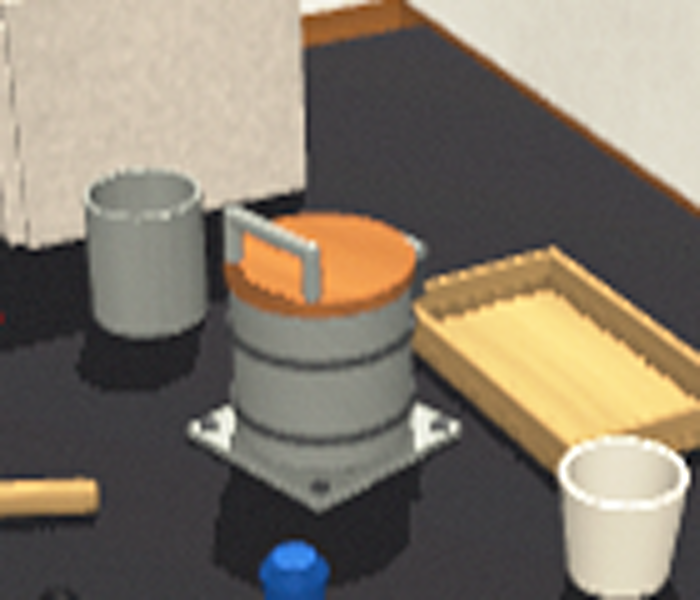

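Run:
```python
from h import *
s=r.get_state()
for dz in (-.03,-.02,-.014,0,.01): print(dz,proj("wrist",s["tool_pos"]+[0,0,dz]))
P=viewer.camera_params("wrist");T=P["world_to_cam"];print(-T[:3,:3].T@T[:3,3]-s["tool_pos"])
```

```text
-0.03 [278.14713381 244.90188729]
-0.02 [278.13517463 252.27682165]
-0.014 [278.12740044 257.07098101]
0 [278.10721977 269.51591067]
0.01 [278.09074286 279.67681631]
[-0.02374153  0.07197377  0.15460193]
```

Run:
```python
import cv2
im=cv2.imread("pics/w11.png");cv2.imwrite("pics/w11c.png",cv2.resize(im[230:350,210:350],(700,600),interpolation=cv2.INTER_CUBIC))
```

```text
(no output)
```

View pics/w11c.png

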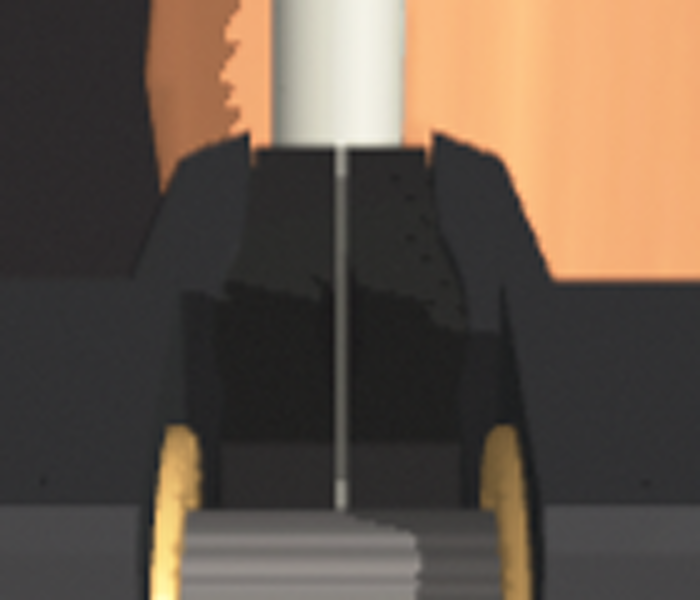

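```bash
python3 -m inch '[[0.5,[0,-0.1,0],0],[0.5,[0,-0.1,0],0],[0.5,[0,-0.1,0],0],[0.5,[0,-0.1,0],0],[0.5,[0,-0.1,0.6],0],[0.5,[0,-0.1,1.2],0],[0.5,[0,-0.1,1.2],0],[0.5,[0,-0.1,1.2],0]]' 40
python3 - <<'E'
from h import *
import cv2
im=viewer.snapshot("wrist");cv2.imwrite("pics/w12.png",im[:,:,::-1])
im=viewer.snapshot("side");cv2.imwrite("pics/s12.png",cv2.resize(im[130:250,200:340,::-1],(700,600),interpolation=cv2.INTER_CUBIC))
E
```

```text
clock: 16.65
tool_pos: [0.5583, 0.2067, 0.1501]
eef_rot: [0.586, 0.811, -0.0, -0.0]
contact_force: [-0.3, 0.0, -0.4]
opening: 0.5
```

View pics/w12.png

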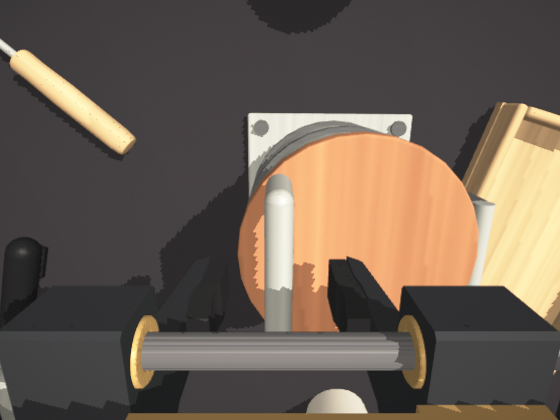

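View pics/s12.png

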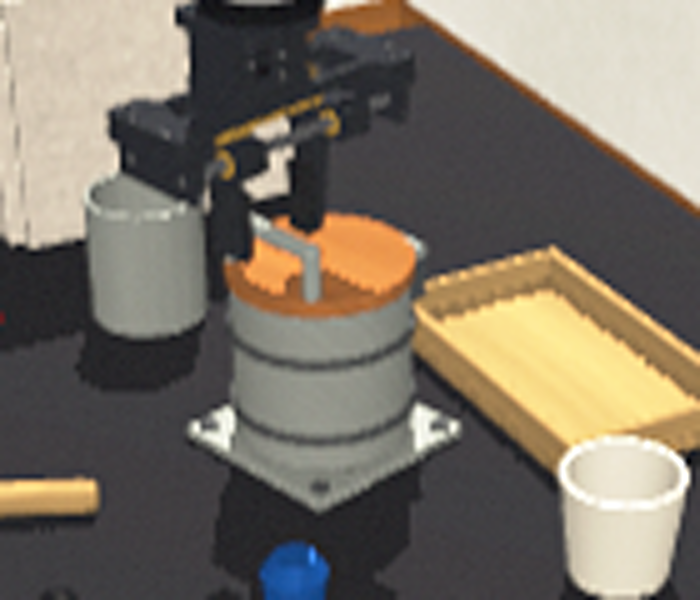

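Run:
```python
from h import *
from scipy.spatial.transform import Rotation as R
s=r.get_state();M=R.from_quat(s["eef_rot"]).as_matrix()
for sg in (-1,1):
  for dz in (.014,0,-.01):
    print(sg,dz,(proj("side",s["tool_pos"]+M@[0,sg*.026,dz])-[200,130])*5)
```

```text
-1 0.014 [238.98864937 286.35404392]
-1 0 [237.99617947 266.05655766]
-1 -0.01 [237.28044497 251.41872201]
1 0.014 [301.09665835 258.17302515]
1 0 [300.46690001 238.19932906]
1 -0.01 [300.01284275 223.79824645]
```

```bash
python3 -m inch '[[0.5,[0,0,0.4],0],[0.5,[0,0,0.8],0],[0.7,[0,0,0.9],0],[1,[0,0,0.9],0],[1,[0,0,0.9],0],[1,[0,0,0.9],0],[1,[0,0,0.9],0],[1,[0,0,0.9],0],[1,[0,0,0.9],0],[1,[0,0,0.9],0],[1,[0,0,0.9],0]]' 50
python3 - <<'E'
from h import *
import cv2
im=viewer.snapshot("side");cv2.imwrite("pics/s13.png",cv2.resize(im[130:250,200:340,::-1],(700,600),interpolation=cv2.INTER_CUBIC))
print(r.get_state()["contact_force"])
E
```

```text
clock: 17.85
tool_pos: [0.5586, 0.2068, 0.1416]
eef_rot: [0.586, 0.811, 0.0, 0.0]
contact_force: [-0.0, 0.1, 1.0]
opening: 0.119
[0.08580017 0.27874051 0.91673412]
```

View pics/s13.png

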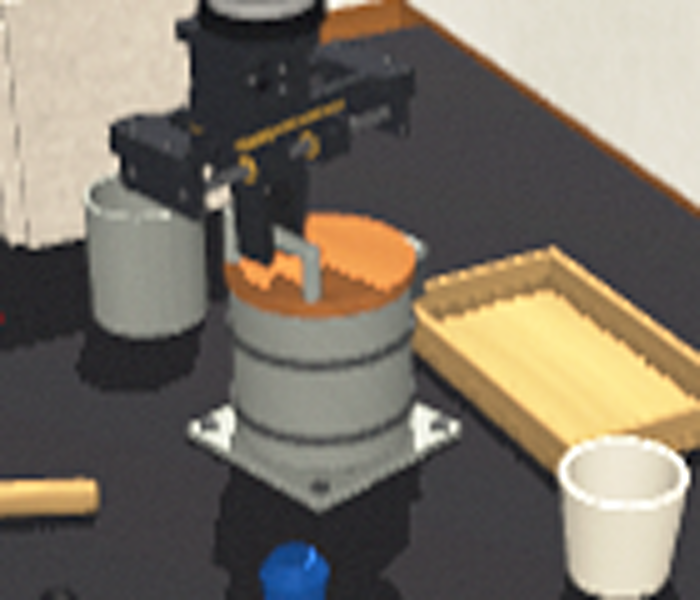

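```bash
python3 -m inch '[[1,[0,0,0],0],[1,[0,0.05,-0.15],0],[1,[0,0.1,-0.3],0],[1,[0,0.15,-0.4],0],[1,[0,0.22,-0.53],0],[1,[0,0.22,-0.53],0]]' 55
```

```text
clock: 18.5
tool_pos: [0.5602, 0.2074, 0.1458]
eef_rot: [0.585, 0.811, -0.001, -0.0]
contact_force: [3.6, 1.4, -16.9]
opening: 0.121
```

```bash
python3 -m inch '[[1,[0,0.08,-0.15],0],[1,[0,0.16,-0.32],0],[1,[0,0.25,-0.5],0],[1,[0,0.34,-0.7],0],[1,[0,0.45,-0.9],0],[1,[0,0.55,-1.1],0],[1,[0,0.62,-1.2],0],[1,[0,0.62,-1.2],0],[1,[0,0.62,-1.2],0]]' 55
python3 - <<'E'
from h import *
import cv2
im=viewer.snapshot("side");cv2.imwrite("pics/s14.png",cv2.resize(im[130:250,200:340,::-1],(700,600),interpolation=cv2.INTER_CUBIC))
im=viewer.snapshot("wrist");cv2.imwrite("pics/w14.png",im[:,:,::-1])
s=r.get_state();print(s["contact_force"],s["tool_pos"],s["opening"])
E
```

```text
clock: 19.4
tool_pos: [0.5668, 0.2094, 0.1594]
eef_rot: [0.586, 0.811, 0.0, 0.0]
contact_force: [2.6, 0.6, -3.9]
opening: 0.117
[ 3.28911038 -0.0467006  -2.73061861] [0.56679128 0.20945742 0.15940519] 0.1138081254727319
```

View pics/s14.png

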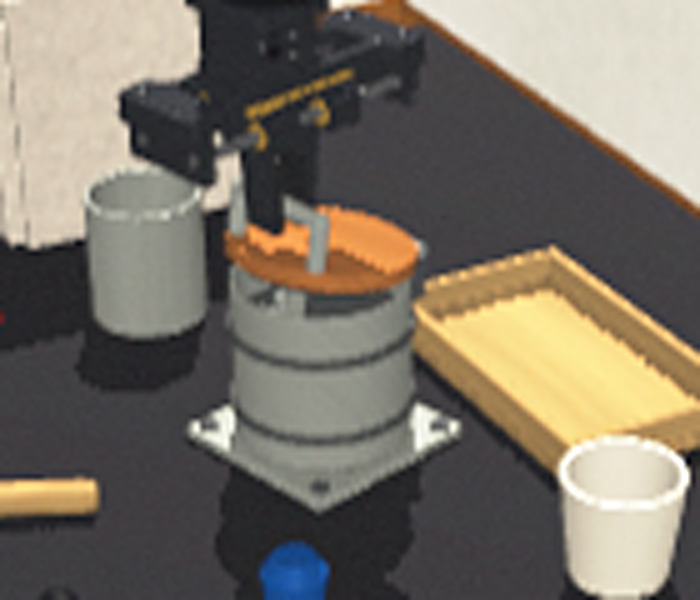

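View pics/w14.png

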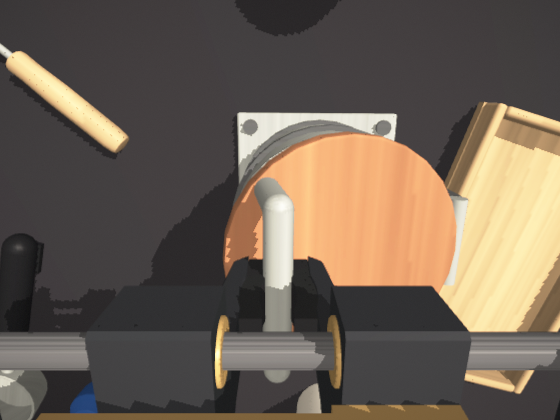

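```bash
python3 -m inch '[[1,[0,0,0],0],[1,[0,0,0],0],[1,[0,0,0],0],[1,[0,0,0],0],[1,[0,0,0],0],[1,[0,0,0],0],[1,[0,0,0],0],[1,[0,0,0],0],[1,[0,0,0],0],[1,[0,0,0],0]]' 55
python3 - <<'E'
from h import *
import cv2
im=viewer.snapshot("side");cv2.imwrite("pics/s15.png",cv2.resize(im[130:250,200:340,::-1],(700,600),interpolation=cv2.INTER_CUBIC))
im=viewer.snapshot("top");cv2.imwrite("pics/t15.png",im[:,:,::-1])
a=cv2.imread("pics/s14.png");b=cv2.imread("pics/s15.png");print(np.abs(a.astype(int)-b)[200:300,200:440].mean())
s=r.get_state();print(s["contact_force"],s["tool_pos"],s["opening"])
# lid front edge from hinge + theta in side view
c=np.array([.5586,.2068,0]);y=np.array([.95,.313,0]);h=c+y*.106+[0,0,.122]
for th in (0.08,.12,.17,.22,.3):
    out=[]
    for l,z in ((.106,.042),(.127,.012)):
        p=h-y*(l*np.cos(th)-z*np.sin(th))+[0,0,l*np.sin(th)+z*np.cos(th)];out.append(((proj("side",p)-[200,130])*5).round())
    print(th,out)
E
```

```text
clock: 20.5
tool_pos: [0.5664, 0.2093, 0.1588]
eef_rot: [0.586, 0.811, -0.0, -0.0]
contact_force: [2.0, -0.6, -2.5]
opening: 0.119
3.761597222222222
[ 1.18540761 -0.11530503 -2.64605167] [0.56644812 0.20932454 0.15879339] 0.11714511247662829
0.08 [array([273., 218.]), array([246., 272.])]
0.12 [array([275., 211.]), array([247., 264.])]
0.17 [array([278., 202.]), array([249., 254.])]
0.22 [array([282., 194.]), array([250., 244.])]
0.3 [array([288., 180.]), array([254., 228.])]
```

View pics/t15.png

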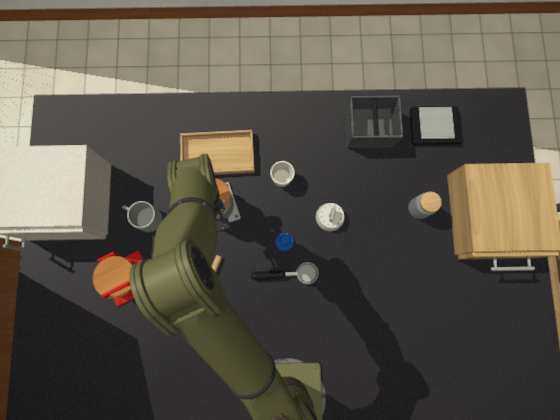

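View pics/s15.png

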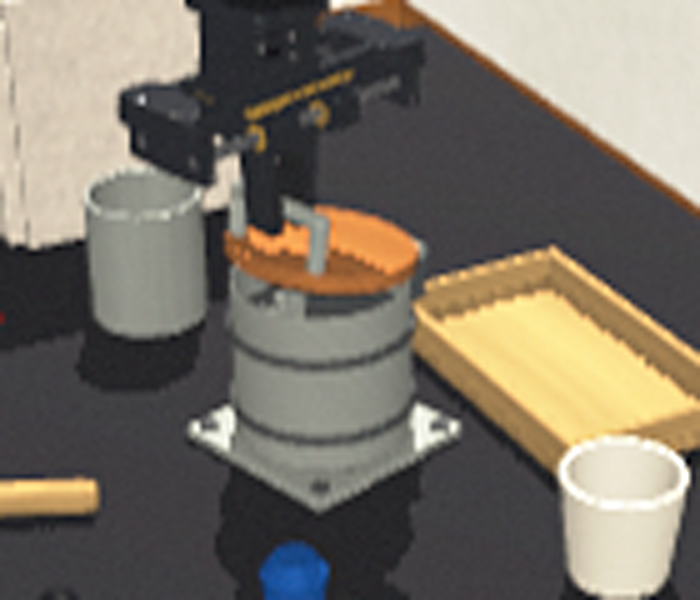

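```bash
python3 -c "
from plant import r
print(r.finish_job()); s=r.get_state();print(s['clock'],s['tool_pos'],s['contact_force'],s['opening'])"
```

```text
the job is handed in; nothing more can be done
None
the job is handed in; nothing more can be done
```

I wound the timer to its stop, broke the steel canister's lid free and handed the job in at about 20.6 s, still holding the lid ajar. No verdict was reported, and I couldn't read the state after handing in.

- **Timer:** I turned the key clockwise in five moves on one grip, about 169° net (2.95 rad plus whatever it started at). It stopped hard: the wrist moment rose to 0.73 N m and the jaws started to slip on the key. A picture after I let go showed the key still at that angle. The later top picture was too coarse to re-measure it.
- **Lid:** It came free after a pull of about 17 N. It now sits at about 0.17 rad, front edge roughly 2 cm up. That figure comes from the 17 mm rise of the tool and agrees with how far the bar moved in the side picture. The last readings, over one second, showed it steady, gripped at 55 N with the jaws open about 10 mm.
- **Bench:** The last top picture shows the things it covers about where they started. The arm hides most of the spoon there, but its visible end looks unmoved.

**First grip failed:** My first grasp of the bar slipped off the top and the jaws shut above it. The pictures put the fingertips about 5 to 10 mm behind the reported TCP, not 14 mm ahead as stated. I regripped with the tool about 17 mm lower, and that held. The key was probably gripped higher than planned for the same reason, but it still wound to the stop.

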